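# Pack the last jar and click the transport case shut

## Task

Get the ointment order ready for the courier: stand the one jar that is still out on the worktop upright in the free well of the transport case, swing the lid over, and press the lid's front edge, the one far from the hinge, down past the spring catch until it clicks and stays shut by itself. Feel for the click rather than forcing it: never load the lid or the case with more than 20 N. Leave the two packed jars in their wells and do not disturb the small jar, the label roll or the notebook beside the work.

Things in the scene. Friction and masses are not known exactly. Their poses are not given: they have to be found in the camera images.
- case: Grey plastic transport case, fixed: base 136 mm front to back (x), 216 mm wide (y), rim 56 mm high, 112 mm front to back inside. Origin under its centre, on the worktop; x points from front (catch) to back (hinge), z up. A black foam insert, top 24 mm above the worktop, has 3 wells in a row along y (-62, 0, +62 mm, at x = 0); two hold packed jars.
- case_hinge (a point): Middle of the lid's hinge axis, at x = +72 mm, z = 60 mm of the case; axes as the case, the hinge runs along y. The lid starts about upright (93 to 101 degrees open, stop at 102), held by hinge friction; swung towards the front to below about 70 degrees it sinks by itself, damped, within 2 s onto two sprung pins, its front edge then about 88 mm above the worktop.
- lid_edge (a point): Middle of the lid's front upper edge (far from the hinge, 145 mm from its axis); z normal to the lid (up when shut), x from this edge to the hinge. Lid 224 mm wide, 141 mm deep, 19 mm thick with its skirt. Its flat outer face is at this point; it looks to the back while the lid stands open. Shut: at x = -72 mm of the case, 72 mm above the worktop, give or take 6 mm.
- lid: The lid itself, origin on the hinge axis as case_hinge, its x axis pointing away from lid_edge, z normal to its flat outer face.
- catch_mid (a point): Centre of the catch on the middle of the case front, 33 mm above the worktop: steel plate, black spring button with a bevelled top. The lid's tongue pushes the button in; it snaps out through the tongue's window. Pressed at its front edge the lid resists up to 9 to 13 N, gives at the click, and 3 to 4 mm lower meets a rubber-faced stop. The plate's slots let it sit up to 6 mm higher or lower, which is not measured: feel for it.
- free_well (a point): Centre of the floor of the free well of the case, 8 mm above the worktop; z up. The well is 56 mm wide and 16 mm deep. Which of the three wells is free differs.
- jar_mid (a point): Centre, half-way up, of the jar to be packed: white ointment jar with a blue screw lid, 50 mm wide, 46 mm high, upright on the worktop, about 0.1 kg; z up. The lid is the top 15 mm. The jar stands 23 mm below this point.
- packed_1: Packed jar, same kind as the jar to be packed, in another well; origin at the centre of its underside; stays where it is.
- packed_2: The second packed jar, likewise.
- small_jar: Small white ointment jar with a red lid, 45 mm wide, 40 mm high, on the worktop; origin under its centre. Bystander.
- label_roll: Roll of blank labels lying flat, 70 mm wide, 36 mm high; origin under its centre. Bystander.
- notebook: Black notebook, 148 x 110 x 16 mm, lying on the worktop to the right of the case; origin under its centre. Bystander.
There are look-alikes about, which are no part of the job. What is shaped like the part that bears jar_mid but green or pink is not meant.

How it is judged:
On the way, in this order (a step that is already met when the one before it is completed fails the run):
1. the jar stands upright on the floor of the free well and is let go (horizontal distance between jar_mid and free_well below 0.008 m and z of jar_mid in the frame of free_well below 0.0265 m and angle between jar_mid's own z axis and vertical below 0.08 rad and contact force between the fingers and jar below 0.1 N), for 0.2 s.
2. the lid is swung over the case (z of lid_edge in the frame of case below 0.1 m), for 0.1 s.
3. the lid is pressed past the catch and, let go, stays shut (z of lid_edge in the frame of case below 0.0805 m and contact force between the fingers and lid below 0.1 N), for 0.2 s.
At the end, for the whole second after the job is handed in: The jar stands upright in the free well (within 8 mm of its centre, on its floor within 3.5 mm, tilted less than 0.08 rad), the two packed jars stand in their own wells, and the lid is latched: with nothing touching it, its front upper edge stays less than 80.5 mm above the worktop (horizontal distance between jar_mid and free_well below 0.008 m and z of jar_mid in the frame of free_well below 0.0265 m and angle between jar_mid's own z axis and vertical below 0.08 rad and z of lid_edge in the frame of case below 0.0805 m and horizontal distance between packed_1 and free_well above 0.05 m and horizontal distance between packed_2 and free_well above 0.05 m and z of each of packed_1, packed_2 in the frame of case below 0.012 m).
It fails at once if the lid or the case is loaded with more than 20 N by the robot (contact force between any of the arm, the fingers and lid above 20 N or contact force between any of the arm, the fingers and case above 20 N).
It fails at once if a packed jar is shifted by more than 15 mm (distance of any of packed_1, packed_2 from where it was at the start of the episode above 0.015 m).
It fails at once if the small jar, the label roll or the notebook is shifted by more than 15 mm (distance of any of small_jar, label_roll, notebook from where it was at the start of the episode above 0.015 m).
It also fails if it takes over 72 s, if anything falls off the work surface, if the arm or the gripper's body presses on something with over 40 N, if the wrist force passes 120 N, or if a joint passes its speed limit or range.

## Robot

A 6-joint arm with a two-finger parallel gripper is mounted at the origin on a cart in front of the work surface, level with it; the furniture and walls round the work are solid. World frame = base frame: x ahead of the robot, y to its left, z up, the work surface at z = 0. Lengths are in m, angles in rad, forces in N, time in s.
With the tool pointing down it reaches from about 0.275 to 0.75 m from the base axis. Payload 10.2 kg.
Tool frame: the origin (TCP) lies on the mounting face of the last link; the fingertips stand 173 mm ahead of it and the grasp point (between the pads) lies 155 mm ahead of it (arm.pinch_z is the distance from the TCP to the grasp point, in m); z points along the fingers, y is the line along which they close (so a half turn about z gives the same grasp; the last joint's range is limited). The gripper opens to 85 mm and grips with 20 to 120 N. Pads are 22 mm wide; open, the fingers measure 114 mm over their backs; the gripper's body (76 mm by 85 mm) begins 54 mm behind the grasp point. The pads swing forward as they close: fully open they stand 13 mm farther back than shut.
Start: joints at [0.937, 0.313, 1.498, -0, 1.331, -0.223], TCP at [0.21, 0.481, 0.405] pointing down, gripper open.
Joint ranges: [-2.94, 2.94], [-0.97, 2.17], [0.19, 2.56], [-1.23, 4.37], [0.02, 3.11], [-2.88, 2.88]. Speed limits (rad/s): [2.39, 2.39, 3.01, 3.14, 3.14, 3.14].

## Interface

Orientations are given as a 3x3 rotation matrix whose columns are the frame's x, y, z axes.
In Python, from workcell import arm gives the robot as it stands. The module is installed in compiled form; this text tells all that it offers.
- The arm moves only by the shell command python3 -m creep 'ROWS' [FORCE]. ROWS is a JSON object of lists of equal length, an entry for each row: "fingers": the closure, from 0 (fully open) to 1 (shut); "dp": the shift along the tool's x, y, z in mm, a list of three; "spin": the turn about the tool's z in degrees. A call has 1 to 10 rows; each row shifts and turns the commanded pose from where the row before left it, along the tool's axes as they then stand; what a row does not reach is not made up. A row lasts 1/12 s, in which the tool goes at most 41.7 mm and 7.16 degrees, less where a joint would pass 70% of its speed; a pose out of reach is approached as far as the arm can. A call with a gripper value outside its range is refused whole. The fingers move at their own pace and stop on an object; FORCE is the grip in N (left out, the last holds). Time passes only in rows, so rows that do not move let the fingers close. It gives the time, the measured TCP pose, the force, the opening and the grip force at its end, in the units of the state.
- arm.read_state(): the state, without advancing time (a new reading comes with each control period).
- arm.grab_frame(name): name is "side" or "top"; returns (picture, depth): 384x512x3 uint8, red, green, blue; 384x512 float32, m along the optical axis (not along the pixel's ray), 0 where there is no reading.
- arm.camera_info(name): a dict with "fx", "fy", "cx", "cy" (pixels), "D" ([k1, k2, p1, p2, k3] as OpenCV has them; the pictures are not rectified), "R" (3x3) and "t" (3): a world point X has camera coordinates R X + t. Camera axes: x right, y down, z forward; pixel columns grow to the right and rows downward; lengths in m; the calibration is good to about 2 mm. A picture is of the moment at which its call begins. camera_info takes no time and is no camera call.
- arm.close_job(): hands the job in; it is judged then, once.
Trained networks look in the newest picture that a camera, given by its name, has taken for a name from the list of things; names that differ only in an ending like _2 or _b are one class to them, and where a whole thing is asked for, a point or a joint stands for the part that bears it (a point fixed in the world has none). Each returns a list of dicts, best first, with "score" (0 to 1); they miss things now and then, are a little off and sometimes report something else, mostly with a low value. They report only what shows in the picture. A call takes as long as a camera call. They do not tell look-alikes from the thing itself.
- arm.search_frame(camera, label): "extent" ([left, top, right, bottom] in pixels, round what is visible of it).
- arm.tip_of(camera, label): "point" ([column, row] in pixels: a listed point, or the origin of a listed thing).
The state is a dict: "time": time; "joints": joint angles; "dq": joint speeds; "tau": joint torques, N m; "tool_pos": TCP position; "ee_rot": TCP orientation; "ft_force": force on the tool from outside, world axes, zero at the start; "torque": the same for the moment, N m; "opening": finger opening in m; "grip_force": force on a finger pad.
Only numpy, scipy, OpenCV 4.12 (cv2) and the standard library are available. Lean on these libraries where they do the work, as an engineer would, in place of code of your own. Each camera call takes 0.05 s, during which the arm holds its last target. There are 200 camera calls.

## Working session

There is one attempt and no reset: what is moved stays moved. The work goes in short steps, Python scripts to look and compute and a shell command to move; the robot and the scene stay as the last step left them, time stands still between calls to the robot, and variables do not carry over. Pictures are saved under pics/ and viewed, at most 11 in all, crops included, and the job is handed in when it is done.

```bash
mkdir -p pics; cat > h.py <<'E'
from workcell import arm
import numpy as np, cv2
def world(cam,px,depth=None,z=None):
    c=arm.camera_info(cam);K=np.array([[c['fx'],0,c['cx']],[0,c['fy'],c['cy']],[0,0,1]])
    n=cv2.undistortPoints(np.array([[px]],float),K,np.array(c['D'],float))[0,0]
    R=np.array(c['R']);t=np.array(c['t']);r=R.T@np.array([n[0],n[1],1]);o=-R.T@t
    s=depth if z is None else (z-o[2])/r[2]
    return o+s*r
E
python3 - <<'E'
from h import *
s=arm.read_state();print(s['tool_pos'],s['ee_rot'],s['opening'])
for c in('top','side'):
    p,d=arm.grab_frame(c);np.savez(f'/tmp/{c}.npz',p=p,d=d)
    cv2.imwrite(f'pics/{c}0.png',cv2.cvtColor(p,cv2.COLOR_RGB2BGR))
    for l in('jar_mid','free_well','catch_mid','lid_edge','case_hinge','case','small_jar','label_roll','notebook','packed_1'):
        f=arm.tip_of(c,l)
        for q in f[:4]:
            u,v=map(int,np.round(q['point']))
            w=world(c,q['point'],d[v,u]) if 0<=u<512 and 0<=v<384 else None
            print(c,l,round(q['score'],2),np.round(q['point']),None if w is None else w.round(3))
E
```

```text
[0.20963741 0.48129166 0.40411779] [[-9.16819361e-01  3.99301478e-01 -7.67070867e-04]
 [ 3.99302112e-01  9.16818812e-01 -1.04395229e-03]
 [ 2.86413306e-04 -1.26340869e-03 -9.99999161e-01]] 0.08571793995938642
top jar_mid 0.7 [187. 193.] [0.491 0.042 0.045]
top jar_mid 0.56 [168. 212.] [0.43  0.1   0.048]
top jar_mid 0.46 [157. 182.] [0.526 0.14  0.049]
top free_well 0.55 [290. 197.] [ 0.485 -0.293  0.009]
top catch_mid 0.75 [332. 170.] [ 0.555 -0.395  0.205]
top catch_mid 0.58 [301. 222.] [ 0.404 -0.328  0.049]
top lid_edge 0.83 [332. 170.] [ 0.556 -0.395  0.205]
top case_hinge 0.87 [318. 181.] [ 0.535 -0.38   0.068]
top case_hinge 0.29 [309. 203.] [ 0.467 -0.352  0.059]
top case 0.64 [309. 203.] [ 0.465 -0.352  0.059]
top small_jar 0.47 [123. 203.] [0.455 0.249 0.04 ]
top label_roll 0.54 [301. 226.] [ 0.39  -0.329  0.025]
top label_roll 0.53 [198. 151.] [0.637 0.015 0.003]
top notebook 0.85 [393. 206.] [ 0.463 -0.637  0.019]
top packed_1 0.73 [325. 212.] [ 0.437 -0.403  0.053]
top packed_1 0.64 [312. 205.] [ 0.46  -0.361  0.06 ]
top packed_1 0.62 [154. 181.] [0.528 0.149 0.048]
side
[... 252 characters left out ...]
4]
side catch_mid 0.43 [247. 226.] [ 0.481 -0.339  0.059]
side lid_edge 0.9 [273. 201.] [ 0.631 -0.122  0.   ]
side lid_edge 0.69 [261. 230.] [ 0.499 -0.482  0.155]
side lid_edge 0.53 [220. 158.] [0.449 0.253 0.014]
side case_hinge 0.91 [263. 228.] [ 0.504 -0.485  0.165]
side case 0.94 [242. 239.] [ 0.45  -0.403  0.055]
side small_jar 0.64 [240. 247.] [ 0.438 -0.435  0.047]
side small_jar 0.49 [219. 156.] [0.447 0.26  0.025]
side label_roll 0.7 [265. 183.] [ 0.619 -0.013  0.022]
side label_roll 0.18 [249. 229.] [ 0.483 -0.352  0.057]
side packed_1 0.58 [245. 242.] [ 0.458 -0.42   0.057]
side packed_1 0.55 [225. 231.] [ 0.398 -0.342  0.05 ]
side packed_1 0.5 [240. 246.] [ 0.44  -0.43   0.047]
```

```bash
python3 - <<'E'
import cv2
a=cv2.imread('pics/top0.png')[130:250,100:440]
b=cv2.imread('pics/side0.png')[120:300,150:330]
cv2.imwrite('pics/topc.png',cv2.resize(a,None,fx=2.35,fy=2.35,interpolation=3))
cv2.imwrite('pics/sidec.png',cv2.resize(b,None,fx=3.3,fy=3.3,interpolation=3))
E
```

```text
(no output)
```

View pics/topc.png

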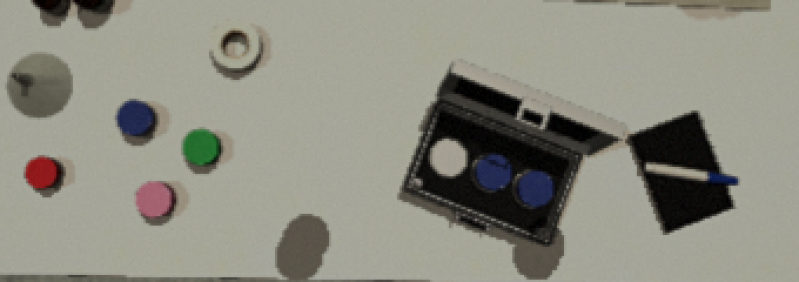

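View pics/sidec.png

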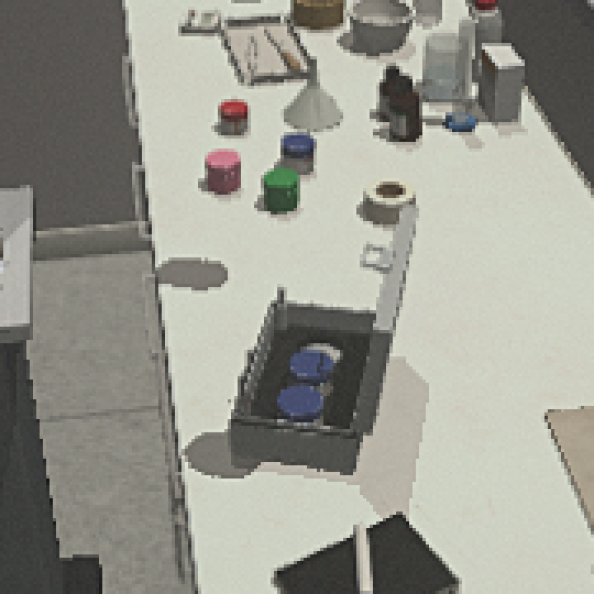

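The top view shows the candidates: the blue-lidded jar at about (157,180), green (186,193), pink (167,215), the red small jar (118,203), and two packed blue jars at (309,203) and (328,210). The free well is the white disc at (290,197), at the left end of the row. I choose the blue jar outside the case. Next I'll refine with colour blobs and take one close crop.

```bash
python3 - <<'E'
from h import *
Z=np.load('/tmp/top.npz');p=Z['p'];d=Z['d']
h=cv2.cvtColor(p,cv2.COLOR_RGB2HSV)
m=((h[...,0]>105)&(h[...,0]<130)&(h[...,1]>110)).astype(np.uint8)
n,l,st,ce=cv2.connectedComponentsWithStats(m)
for i in range(1,n):
    if st[i,4]>50:
        z=0.046 if ce[i][0]<250 else .054
        print('blue',ce[i].round(1),st[i],world('top',ce[i],z=z).round(4), np.median(d[l==i]))
m=((p.min(2)>120)).astype(np.uint8);m[:, :280]=0;m[:,303:]=0;m[:185]=0;m[:210-0]=m[:210];m[208:]=0
n,l,st,ce=cv2.connectedComponentsWithStats(m)
for i in range(1,n):
    if st[i,4]>30: print('white',ce[i].round(1),st[i],world('top',ce[i],z=.008).round(4))
# lid top edge & case depth-based rim
V,U=np.mgrid[150:250,260:380]
P=np.array([world('top',(u,v),d[v,u]) for u,v in zip(U.ravel(),V.ravel())])
r=P[(P[:,2]>.052)&(P[:,2]<.062)&(P[:,1]<-.2)]
print('rim',len(r),cv2.minAreaRect(r[:,:2].astype(np.float32)*1000))
e=P[(P[:,2]>.075)]
print('lid n',len(e),'zmax',np.percentile(e[:,2],[50,95,99]))
for a,b in((.08,.11),(.11,.14),(.14,.17),(.17,.195),(.195,.23)):
    q=e[(e[:,2]>a)&(e[:,2]<b)]
    if len(q): print(a,b,len(q),q.mean(0).round(3),q[q[:,1].argmax()].round(3),q[q[:,1].argmin()].round(3))
a=cv2.cvtColor(p[170:225,105:205],cv2.COLOR_RGB2BGR);cv2.imwrite('pics/jarc.png',cv2.resize(a,None,fx=5,fy=5,interpolation=3))
E
```

```text
blue [157.1 179.9] [150 173  15  15 157] [0.5322 0.1394 0.046 ] 1.2479892
blue [310.  202.7] [303 195  15  16 185] [ 0.4669 -0.3552  0.054 ] 1.2424963
blue [327.8 210. ] [320 202  16  16 188] [ 0.4445 -0.4127  0.054 ] 1.2418821
white [290.4 196.6] [284 189  14  16 172] [ 0.4877 -0.2966  0.008 ]Traceback (most recent call last):
  File "<stdin>", line 16, in <module>
  File "h.py", line 4, in world
    c=arm.camera_info(cam);K=np.array([[c['fx'],0,c['cx']],[0,c['fy'],c['cy']],[0,0,1]])
ValueError: time passes only in moves, steps and waits
```

```bash
cat > h.py <<'E'
from workcell import arm
import numpy as np, cv2
C={}
def world(cam,px,depth=None,z=None):
    "px Nx2 (or 2), depth N or plane height z -> world"
    if cam not in C: C[cam]=arm.camera_info(cam)
    c=C[cam];K=np.array([[c['fx'],0,c['cx']],[0,c['fy'],c['cy']],[0,0,1]])
    one=np.ndim(px)==1
    n=cv2.undistortPoints(np.array(px,float).reshape(-1,1,2),K,np.array(c['D'],float))[:,0]
    R=np.array(c['R']);t=np.array(c['t']);r=np.c_[n,np.ones(len(n))]@R;o=-R.T@t
    s=np.ravel(depth) if z is None else (z-o[2])/r[:,2]
    w=o+np.reshape(s,(-1,1))*r
    return w[0] if one else w
th=np.arctan2(-.0434,.1161); XC=np.array([np.cos(th),np.sin(th)]); YC=np.array([-np.sin(th),np.cos(th)])
O=np.array([.4664,-.3548])
def tocase(P):
    q=P[...,:2]-O; return np.stack([q@XC,q@YC,P[...,2]],-1)
def show(name,p,box,f):
    l,t,r,b=box;cv2.imwrite(name,cv2.resize(cv2.cvtColor(p[t:b,l:r],cv2.COLOR_RGB2BGR),None,fx=f,fy=f,interpolation=3))
E
python3 - <<'E'
from h import *
Z=np.load('/tmp/top.npz');p=Z['p'];d=Z['d']
th=np.arctan2(-.0434,.1161);print('yaw',np.degrees(th))
V,U=np.mgrid[150:250,260:380]
P=world('top',np.c_[U.ravel(),V.ravel()],d[150:250,260:380].ravel())
Q=tocase(P)
r=Q[(Q[:,2]>.05)&(Q[:,2]<.062)&(abs(Q[:,0])<.09)&(abs(Q[:,1])<.13)]
print('rim',len(r),r.min(0).round(3),r.max(0).round(3))
print('front rim x',np.percentile(r[r[:,0]<-.05,0],[5,50,95]))
e=Q[(Q[:,2]>.075)&(Q[:,0]>0)&(Q[:,0]<.2)]
for a in np.arange(.075,.23,.02):
    q=e[(e[:,2]>a)&(e[:,2]<a+.02)]
    if len(q): print(round(a,3),len(q),'x',np.percentile(q[:,0],[2,50,98]).round(3),'y',np.percentile(q[:,1],[2,98]).round(3))
show('pics/jarc.png',p,(105,170,205,225),5)
E
```

```text
yaw -20.49653121127587
rim 851 [-0.068 -0.106  0.05 ] [0.08  0.11  0.062]
front rim x [-0.06692821 -0.0629112  -0.05501124]
0.075 77 x [0.067 0.078 0.084] y [-0.108  0.113]
0.095 125 x [0.071 0.08  0.086] y [-0.108  0.113]
0.115 124 x [0.074 0.082 0.088] y [-0.107  0.107]
0.135 110 x [0.074 0.084 0.09 ] y [-0.108  0.112]
0.155 75 x [0.077 0.086 0.087] y [-0.108  0.113]
0.175 8 x [0.078 0.081 0.095] y [-0.108  0.114]
0.195 588 x [0.057 0.088 0.099] y [-0.106  0.109]
0.215 3 x [0.054 0.057 0.057] y [-0.006  0.008]
```

View pics/jarc.png

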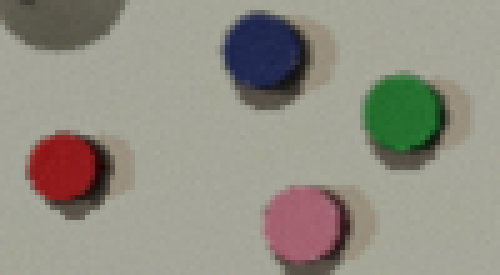

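The crop shows the blue jar at about (157.6,180), standing clear of the green, pink and red ones. I'll turn the tool first so its y axis lies along the case's x axis.

```bash
python3 -m creep '{"fingers":[0,0,0,0,0,0,0,0,0,0],"dp":[[0,0,10],[0,0,10],[0,0,10],[0,0,10],[0,0,10],[0,0,10],[0,0,10],[0,0,10],[0,0,10],[0,0,10]],"spin":[7.1,7.1,7.1,7.1,7.1,7.1,7.1,7.1,7.1,7.1]}' 30; python3 -m creep '{"fingers":[0,0,0],"dp":[[0,0,0],[0,0,0],[0,0,0]],"spin":[7,7,2]}'
```

```text
time: 1.93
tool_pos: [0.2097, 0.4813, 0.3042]
ee_rot: [[0.085, 0.996, 0.0], [0.996, -0.085, 0.0], [0.0, 0.0, -1.0]]
ft_force: [0.2, 0.4, 0.2]
opening: 0.0854
grip_force: 0.0
time: 2.18
tool_pos: [0.2097, 0.4813, 0.3045]
ee_rot: [[0.357, 0.934, -0.0], [0.934, -0.357, -0.0], [-0.0, -0.0, -1.0]]
ft_force: [-1.2, -0.4, 0.3]
opening: 0.0853
grip_force: 0.0
```

```bash
python3 -m creep '{"fingers":[0,0,0,0,0,0,0,0,0,0],"dp":[[-17,35.3,0],[-17,35.3,0],[-17,35.3,0],[-17,35.3,0],[-17,35.3,0],[-17,35.3,0],[-17,35.3,0],[-17,35.3,0],[-17,35.3,0],[-17,35.3,0]],"spin":[0,0,0,0,0,0,0,0,0,0]}'; python3 -m creep '{"fingers":[0,0,0,0],"dp":[[-17,35.3,0],[-17,35,0],[0,0,20],[0,0,0]],"spin":[0,0,0,0]}'
python3 - <<'E'
from h import *
p,d=arm.grab_frame('side');show('pics/s1.png',p,(170,100,330,220),5)
s=arm.read_state();D=np.array([.532,.139])-s['tool_pos'][:2];print(s['tool_pos'],D@s['ee_rot'][:2,:2]*1000)
E
```

```text
time: 3.02
tool_pos: [0.4817, 0.1966, 0.3049]
ee_rot: [[0.351, 0.936, 0.0], [0.936, -0.351, 0.0], [0.0, 0.0, -1.0]]
ft_force: [-0.4, 1.0, -0.1]
opening: 0.0856
grip_force: 0.0
time: 3.35
tool_pos: [0.5348, 0.1402, 0.2818]
ee_rot: [[0.354, 0.935, -0.005], [0.935, -0.354, -0.0], [-0.002, -0.004, -1.0]]
ft_force: [-1.2, -0.5, -1.6]
opening: 0.0852
grip_force: 0.0
[0.53425291 0.1413607  0.28323815] [-3.0024959  -1.27804955]
```

View pics/s1.png

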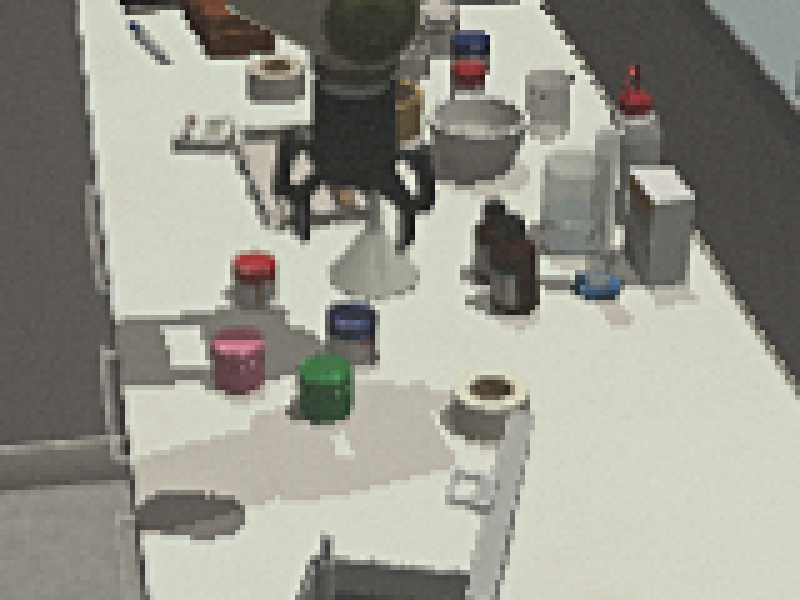

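The gripper hangs above the blue jar, which shows at crop (350,330), with its fingers straddling it. I'll descend and grip.

```bash
python3 -m creep '{"fingers":[0,0,0,0,0,0,0,0,0,0],"dp":[[-3,-1,20],[0,0,20],[0,0,20],[0,0,20],[0,0,8],[0,0,0],[0,0,0],[0,0,0],[0,0,0],[0,0,0]],"spin":[0,0,0,0,0,0,0,0,0,0]}' 30; python3 -m creep '{"fingers":[0.2,0.4,0.6,0.6,0.6,0.7,0.7,0.7,0.7,0.7],"dp":[[0,0,0],[0,0,0],[0,0,0],[0,0,0],[0,0,0],[0,0,0],[0,0,0],[0,0,0],[0,0,0],[0,0,0]],"spin":[0,0,0,0,0,0,0,0,0,0]}' 30
```

```text
time: 4.23
tool_pos: [0.5327, 0.1394, 0.1977]
ee_rot: [[0.351, 0.936, 0.002], [0.936, -0.351, 0.0], [0.001, 0.002, -1.0]]
ft_force: [0.4, 0.1, -0.3]
opening: 0.0855
grip_force: 0.0
time: 5.07
tool_pos: [0.5325, 0.1393, 0.1971]
ee_rot: [[0.351, 0.936, 0.0], [0.936, -0.351, 0.0], [0.0, 0.0, -1.0]]
ft_force: [-1.8, -0.3, 6.2]
opening: 0.0475
grip_force: 31.1
```

```bash
python3 -m creep '{"fingers":[0.7,0.7,0.7,0.7,0.7,0.7,0.7,0.7,0.7,0.7],"dp":[[0,0,-20],[0,0,-35],[0,0,-35],[0,0,-30],[-20,5,0],[-35,9,0],[-35,9,0],[-35,9,0],[-35,9,0],[-35,9,0]],"spin":[0,0,0,0,0,0,0,0,0,0]}'; python3 -m creep '{"fingers":[0.7,0.7,0.7,0.7,0.7,0.7,0.7,0.7,0.7,0.7],"dp":[[-35,9,0],[-35,9,0],[-35,9,0],[-35,9,0],[-35,9,0],[-35,9,0],[-19,7,0],[0,0,0],[0,0,0],[0,0,0]],"spin":[0,0,0,0,0,0,0,0,0,0]}'
python3 - <<'E'
from h import *
s=arm.read_state();D=np.array([.488,-.2967])-s['tool_pos'][:2];print(s['tool_pos'],D@s['ee_rot'][:2,:2]*1000)
p,d=arm.grab_frame('side');np.savez('/tmp/s2.npz',p=p,d=d);show('pics/s2.png',p,(190,150,310,260),5)
E
```

```text
time: 5.9
tool_pos: [0.5104, -0.0624, 0.3165]
ee_rot: [[0.351, 0.937, -0.0], [0.937, -0.351, 0.0], [-0.0, -0.0, -1.0]]
ft_force: [1.3, 0.3, -0.5]
opening: 0.0474
grip_force: 31.6
time: 6.73
tool_pos: [0.4878, -0.296, 0.3164]
ee_rot: [[0.35, 0.937, -0.001], [0.937, -0.35, 0.001], [0.001, -0.001, -1.0]]
ft_force: [-0.1, -0.4, -1.0]
opening: 0.0473
grip_force: 31.6
[ 0.48775538 -0.29597452  0.3163678 ] [-0.59373045  0.48337251]
```

View pics/s2.png

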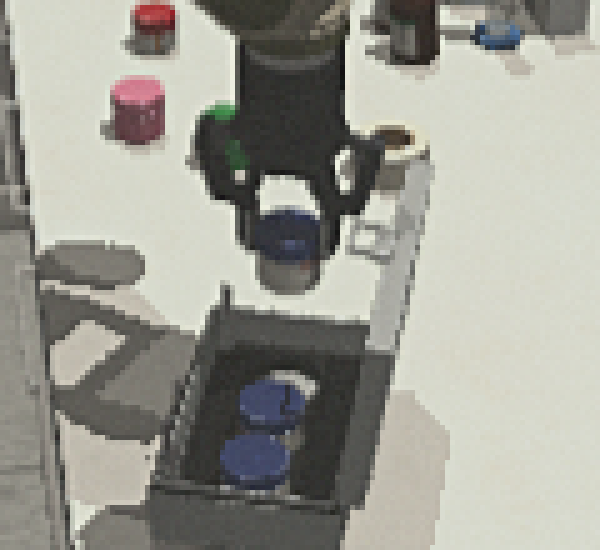

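The jar is held upright over the left well: jar at crop (288,250), free well at (295,380). I'll lower it to just above the foam.

```bash
python3 -m creep '{"fingers":[0.7,0.7,0.7,0.7,0.7,0.7,0.7,0.7],"dp":[[-0.5,0.5,20],[0,0,25],[0,0,20],[0,0,10],[0,0,8],[0,0,2],[0,0,0],[0,0,0]],"spin":[0,0,0,0,0,0,0,0]}'
python3 - <<'E'
from h import *
s=arm.read_state();print(s['tool_pos'],s['ft_force'])
p,d=arm.grab_frame('side')
show('pics/s3.png',p,(205,190,285,260),8)
E
```

```text
time: 7.45
tool_pos: [0.4883, -0.2973, 0.2327]
ee_rot: [[0.351, 0.937, 0.001], [0.937, -0.351, -0.001], [-0.001, 0.002, -1.0]]
ft_force: [-0.6, 1.0, -0.4]
opening: 0.0473
grip_force: 31.6
[ 0.4882845  -0.29732989  0.23272229] [-0.55932396  1.0393812  -0.36433019]
```

View pics/s3.png

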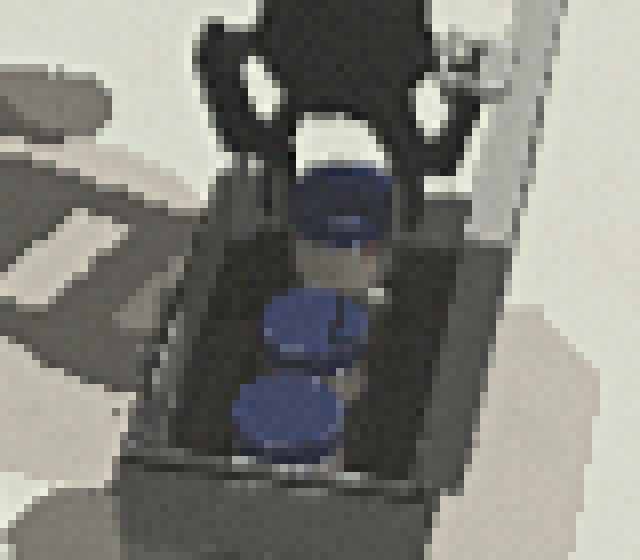

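The jar hangs in line with the packed row, its lid at crop (343,205). I'll lower it slowly while watching the force.

```bash
python3 -m creep '{"fingers":[0.7,0.7,0.7,0.7,0.7,0.7],"dp":[[0,0,5],[0,0,4],[0,0,3],[0,0,2],[0,0,1],[0,0,0]],"spin":[0,0,0,0,0,0]}'; python3 -m creep '{"fingers":[0.7,0.7,0.7,0.7],"dp":[[0,0,2],[0,0,2],[0,0,2],[0,0,0]],"spin":[0,0,0,0]}'
```

```text
time: 8.0
tool_pos: [0.488, -0.2973, 0.2164]
ee_rot: [[0.351, 0.936, -0.0], [0.936, -0.351, 0.0], [0.0, -0.0, -1.0]]
ft_force: [-0.0, -0.9, -1.1]
opening: 0.0472
grip_force: 31.6
time: 8.33
tool_pos: [0.4879, -0.2973, 0.2102]
ee_rot: [[0.351, 0.936, -0.0], [0.936, -0.351, 0.0], [0.0, -0.001, -1.0]]
ft_force: [0.4, 0.4, -0.5]
opening: 0.0477
grip_force: 31.6
```

```bash
python3 -m creep '{"fingers":[0.7,0.7,0.7,0.7,0.7],"dp":[[0,0,2],[0,0,1],[0,0,1],[0,0,0],[0,0,0]],"spin":[0,0,0,0,0]}'
```

```text
time: 8.75
tool_pos: [0.488, -0.2973, 0.2067]
ee_rot: [[0.351, 0.936, -0.0], [0.936, -0.351, 0.0], [0.0, -0.0, -1.0]]
ft_force: [-0.2, 0.4, -1.0]
opening: 0.0475
grip_force: 31.6
```

```bash
python3 -m creep '{"fingers":[0.7,0.7,0.4,0.35,0.3,0.3,0.3],"dp":[[0,0,1],[0,0,0],[0,0,0],[0,0,0],[0,0,0],[0,0,0],[0,0,0]],"spin":[0,0,0,0,0,0,0]}'
```

```text
time: 9.33
tool_pos: [0.488, -0.2973, 0.2058]
ee_rot: [[0.351, 0.936, 0.0], [0.936, -0.351, -0.0], [-0.0, 0.0, -1.0]]
ft_force: [0.0, -0.0, 0.5]
opening: 0.0598
grip_force: 0.0
```

Released. I'll retreat upward, then move to the side, clear of the lid.

```bash
python3 -m creep '{"fingers":[0.3,0.3,0.3,0.3,0.5,0.7,1,1,1,1],"dp":[[0,0,-8],[0,0,-20],[0,0,-35],[0,0,-35],[0,0,-35],[0,0,-17],[30,0,0],[40,0,0],[40,0,0],[0,0,0]],"spin":[0,0,0,0,0,0,0,0,0,0]}'
python3 - <<'E'
from h import *
p,d=arm.grab_frame('top');np.savez('/tmp/t4.npz',p=p,d=d)
h=cv2.cvtColor(p,cv2.COLOR_RGB2HSV)
m=((h[...,0]>105)&(h[...,0]<130)&(h[...,1]>110)).astype(np.uint8);m[:,:270]=0
n,l,st,ce=cv2.connectedComponentsWithStats(m)
for i in range(1,n):
    if st[i,4]>40: print(ce[i].round(1),st[i],tocase(world('top',ce[i],z=.054)).round(4))
V,U=np.mgrid[120:250,240:400]
Q=tocase(world('top',np.c_[U.ravel(),V.ravel()],d[120:250,240:400].ravel()))
k=Q[(Q[:,0]>.11)&(Q[:,0]<.24)&(abs(Q[:,1])<.2)]
print('behind: zmax',k[:,2].max(),k[k[:,2]>.03][:6].round(3))
show('pics/t4.png',p,(240,120,400,240),5)
E
```

```text
time: 10.17
tool_pos: [0.5279, -0.189, 0.3566]
ee_rot: [[0.346, 0.938, 0.001], [0.938, -0.346, 0.001], [0.002, 0.001, -1.0]]
ft_force: [-0.2, 0.7, 0.7]
opening: -0.0001
grip_force: 0.0
[292.1 194.8] [285 188  15  15 183] [0.0031 0.0625 0.054 ]
[310.  202.7] [302 195  16  16 184] [ 0.0007 -0.0002  0.054 ]
[327.7 210. ] [320 202  16  17 187] [-0.0004 -0.0619  0.054 ]
[406. 206.] [401 203  13   6  50] [ 0.1049 -0.2952  0.054 ]
behind: zmax 0.02251557079037636 []
```

View pics/t4.png

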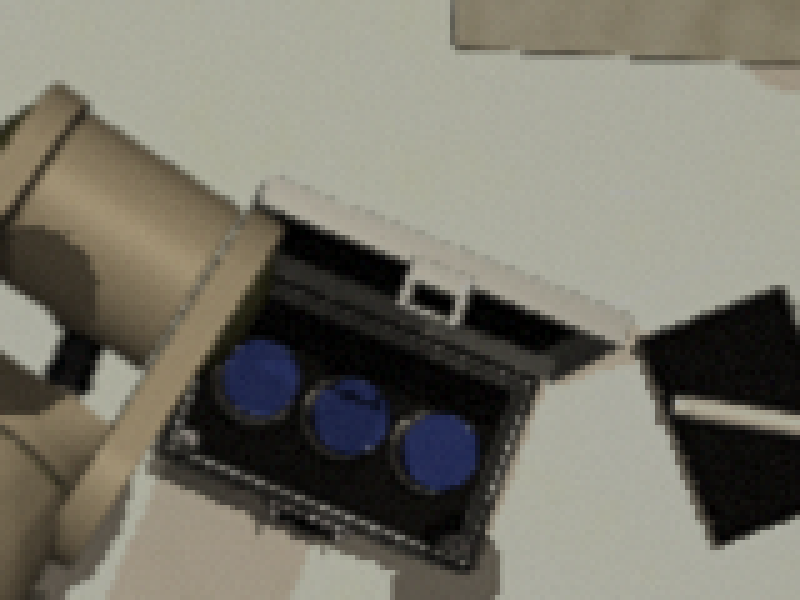

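All three blue lids now sit in the wells, with the new jar at crop (260,378). A tan board shows at top right; I'll check its height and place before going behind the lid.

```bash
python3 - <<'E'
from h import *
Z=np.load('/tmp/t4.npz');d=Z['d']
for u,v in((332,127),(340,120),(360,128),(390,130),(370,110),(335,100)):
    print(u,v,world('top',(u,v),d[v,u]).round(3))
E
python3 -m creep '{"fingers":[1,1,1,1,1,1],"dp":[[0,30,5],[0,40,5],[0,40,3],[0,40,2],[0,0,0],[0,0,0]],"spin":[0,0,0,0,0,0]}'
```

```text
332 127 [ 0.725 -0.435  0.012]
340 120 [ 0.75  -0.462  0.013]
360 128 [ 0.725 -0.531  0.009]
390 130 [ 0.719 -0.632  0.015]
370 110 [ 0.618 -0.381  0.605]
335 100 [ 0.635 -0.316  0.606]
time: 10.72
tool_pos: [0.6678, -0.2483, 0.3382]
ee_rot: [[0.351, 0.936, -0.002], [0.936, -0.351, 0.001], [0.0, -0.003, -1.0]]
ft_force: [-0.4, 0.8, -0.8]
opening: 0.0001
grip_force: 0.0
```

```bash
python3 - <<'E'
from h import *
Z=np.load('/tmp/top.npz');d=Z['d'];p=Z['p']
V,U=np.mgrid[0:384,0:512]
W=world('top',np.c_[U.ravel(),V.ravel()],d.ravel());W[d.ravel()==0]=0
k=W[(W[:,2]>.4)]
from collections import Counter
print(len(k),k.min(0),k.max(0)); print(Counter((np.round(k,1)[:,i] for i in range(1)) .__next__().tolist()))
hi=k[(k[:,1]<0)];print(len(hi)); 
if len(hi): print(hi.min(0),hi.max(0),cv2.minAreaRect((hi[:,:2]*1000).astype(np.float32)))
s=arm.read_state();c=tocase(np.array(s['tool_pos']));print(c,s['joints'])
cv2.imwrite('pics/full.png',np.hstack([cv2.cvtColor(p,cv2.COLOR_RGB2BGR)[:260,200:]]))
E
```

```text
58716 [ 0.09460193 -0.65609192  0.4736553 ] [0.79828262 0.35539282 0.96612417]
Counter({0.7: 28801, 0.6: 18279, 0.8: 10886, 0.1: 677, 0.2: 73})
40716
[ 0.61131792 -0.65609192  0.58522302] [ 7.98282619e-01 -4.40598084e-05  9.66124168e-01] ((704.82470703125, -327.97216796875), (655.9857788085938, 186.7713623046875), 89.92041778564453)
[0.15140286 0.17025735 0.33823001] [-5.19939178e-01  7.96007615e-01  8.99674430e-01 -2.35929613e-04
  1.44849793e+00 -1.60785345e-01]
```

View pics/full.png

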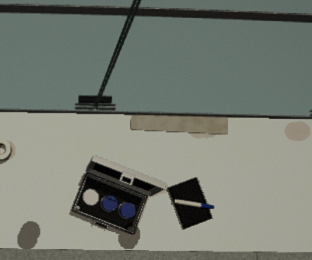

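A glass sash hangs at z ≥ 0.585 for x > 0.61, so I must stay low. The space behind the lid at working height is clear. I'll slide in behind the lid.

```bash
python3 -m creep '{"fingers":[1,1,1,1,1,1],"dp":[[-30,0,0],[-30,0,0],[-30,0,0],[-10,0,0],[0,0,0],[0,0,0]],"spin":[0,0,0,0,0,0]}'; python3 -m creep '{"fingers":[1,1,1,1,1],"dp":[[0,-8,0],[0,-8,0],[0,-8,0],[0,-4,0],[0,0,0]],"spin":[0,0,0,0,0]}'
```

```text
time: 11.22
tool_pos: [0.6314, -0.3402, 0.3417]
ee_rot: [[0.352, 0.936, 0.001], [0.936, -0.352, 0.0], [0.0, 0.001, -1.0]]
ft_force: [0.2, 1.4, -1.1]
opening: -0.0001
grip_force: 0.0
time: 11.63
tool_pos: [0.6057, -0.3292, 0.3415]
ee_rot: [[0.349, 0.937, 0.0], [0.937, -0.349, -0.0], [0.0, 0.0, -1.0]]
ft_force: [0.6, -1.0, 0.3]
opening: 0.0003
grip_force: 0.0
```

```bash
python3 -m creep '{"fingers":[1,1,1,1,1,1],"dp":[[0,-4,0],[0,-4,0],[0,-4,0],[0,-4,0],[0,-4,0],[0,0,0]],"spin":[0,0,0,0,0,0]}'; python3 -m creep '{"fingers":[1,1,1,1,1,1],"dp":[[0,-4,0],[0,-4,0],[0,-4,0],[0,-4,0],[0,-4,0],[0,0,0]],"spin":[0,0,0,0,0,0]}'; python3 -c "
from h import *
s=arm.read_state();print(tocase(np.array(s['tool_pos'])))"
```

```text
time: 12.13
tool_pos: [0.5865, -0.3236, 0.3408]
ee_rot: [[0.351, 0.936, -0.0], [0.936, -0.351, 0.0], [-0.0, -0.0, -1.0]]
ft_force: [-0.6, 0.1, 0.1]
opening: -0.0
grip_force: 0.0
time: 12.63
tool_pos: [0.5677, -0.3165, 0.3408]
ee_rot: [[0.351, 0.936, -0.0], [0.936, -0.351, 0.0], [0.0, -0.0, -1.0]]
ft_force: [0.5, -1.0, -0.0]
opening: 0.0001
grip_force: 0.0
[0.08151408 0.07135764 0.34079006]
```

```bash
python3 -m creep '{"fingers":[1,1,1,1,1,1,1],"dp":[[0,-6,0],[0,-6,0],[0,-6,0],[0,-6,0],[0,-6,0],[0,-6,0],[0,0,0]],"spin":[0,0,0,0,0,0,0]}'; python3 - <<'E'
from h import *
s=arm.read_state();print(tocase(np.array(s['tool_pos'])))
p,d=arm.grab_frame('side');np.savez('/tmp/s5.npz',p=p,d=d);show('pics/s5.png',p,(190,150,310,260),5)
E
```

```text
time: 13.22
tool_pos: [0.5338, -0.3037, 0.3409]
ee_rot: [[0.351, 0.936, -0.0], [0.936, -0.351, 0.0], [0.0, -0.0, -1.0]]
ft_force: [0.5, 1.0, 0.3]
opening: 0.0003
grip_force: 0.0
[0.04521794 0.07141529 0.34090275]
```

View pics/s5.png

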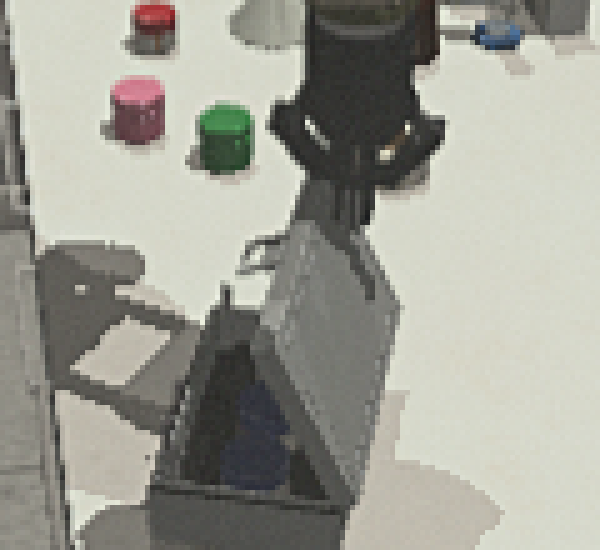

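The lid has swung forward to about 60° and the fingertips are behind it at crop (350,210). I'll let it sink and look for its resting height.

```bash
python3 -m creep '{"fingers":[1,1,1,1,1,1,1,1,1,1],"dp":[[0,-6,0],[0,-6,0],[0,0,0],[0,0,0],[0,0,0],[0,0,0],[0,0,0],[0,0,0],[0,0,0],[0,0,0]],"spin":[0,0,0,0,0,0,0,0,0,0]}';  python3 -m creep '{"fingers":[1,1,1,1,1,1,1,1,1,1],"dp":[[0,0,0],[0,0,0],[0,0,0],[0,0,0],[0,0,0],[0,0,0],[0,0,0],[0,0,0],[0,0,0],[0,0,0]],"spin":[0,0,0,0,0,0,0,0,0,0]}'; python3 - <<'E'
from h import *
s=arm.read_state();print(tocase(np.array(s['tool_pos'])))
p,d=arm.grab_frame('side');np.savez('/tmp/s6.npz',p=p,d=d);show('pics/s6.png',p,(190,150,310,260),5)
print([(np.round(q['point']),q['score'],tocase(world('side',q['point'],d[tuple(np.round(q['point']).astype(int)[::-1])]))) for q in arm.tip_of('side','lid_edge')[:2]])
E
```

```text
time: 14.1
tool_pos: [0.5234, -0.2999, 0.3407]
ee_rot: [[0.351, 0.936, -0.0], [0.936, -0.351, 0.0], [0.0, -0.0, -1.0]]
ft_force: [-0.5, -0.1, 0.3]
opening: -0.0002
grip_force: 0.0
time: 14.93
tool_pos: [0.5234, -0.2998, 0.3407]
ee_rot: [[0.351, 0.936, -0.0], [0.936, -0.351, -0.0], [-0.0, -0.0, -1.0]]
ft_force: [-0.0, 0.0, -0.6]
opening: -0.0002
grip_force: 0.0
[0.03410733 0.07141434 0.34069526]
[(array([224., 219.]), 0.86, array([-0.10372051,  0.11296803,  0.00099563]))]
```

View pics/s6.png

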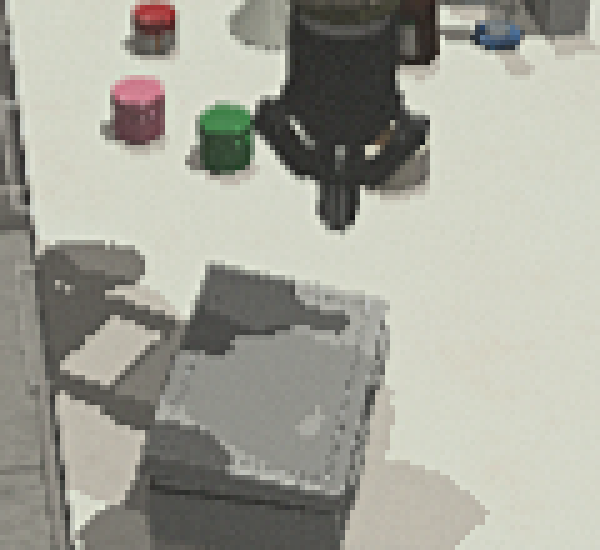

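The lid now lies on its sprung pins, front edge about 88 mm up. I'll move over the middle of its front edge and start feeling downwards.

```bash
python3 -m creep '{"fingers":[1,1,1,1,1,1,1,1,1,1],"dp":[[-20,-25,0],[-25,-35,0],[-26,-34,0],[0,0,20],[0,0,25],[0,0,15],[0,0,6],[0,0,2],[0,0,0],[0,0,0]],"spin":[0,0,0,0,0,0,0,0,0,0]}'; python3 -m creep '{"fingers":[1,1,1,1,1,1],"dp":[[0,0,2],[0,0,2],[0,0,2],[0,0,1],[0,0,0],[0,0,0]],"spin":[0,0,0,0,0,0]}'; python3 -c "
from h import *
s=arm.read_state();print(tocase(np.array(s['tool_pos'])),s['ft_force'])"
```

```text
time: 15.87
tool_pos: [0.4131, -0.3328, 0.2736]
ee_rot: [[0.351, 0.937, 0.001], [0.937, -0.351, -0.001], [-0.001, 0.001, -1.0]]
ft_force: [0.4, -0.5, 0.5]
opening: 0.0
grip_force: 0.0
time: 16.37
tool_pos: [0.4128, -0.3327, 0.2657]
ee_rot: [[0.351, 0.936, -0.0], [0.936, -0.351, -0.0], [-0.0, 0.0, -1.0]]
ft_force: [0.4, -0.3, 0.0]
opening: -0.0002
grip_force: 0.0
[-0.05791659  0.00193629  0.2657066 ] [ 0.41975141 -0.26715404  0.01987617]
```

```bash
python3 -m creep '{"fingers":[1,1,1,1,1],"dp":[[0,0,1],[0,0,1],[0,0,1],[0,0,1],[0,0,0]],"spin":[0,0,0,0,0]}'; python3 -m creep '{"fingers":[1,1,1],"dp":[[0,0,1],[0,0,1],[0,0,0]],"spin":[0,0,0]}'
```

```text
time: 16.78
tool_pos: [0.4128, -0.3327, 0.2615]
ee_rot: [[0.351, 0.936, -0.0], [0.936, -0.351, 0.0], [0.0, -0.0, -1.0]]
ft_force: [0.3, 0.2, 0.3]
opening: 0.0001
grip_force: 0.0
time: 17.03
tool_pos: [0.4128, -0.3327, 0.2596]
ee_rot: [[0.351, 0.936, -0.0], [0.936, -0.351, 0.0], [-0.0, -0.0, -1.0]]
ft_force: [-0.8, 0.8, 0.6]
opening: -0.0003
grip_force: 0.3
```

```bash
for i in 1; do python3 -m creep '{"fingers":[1,1,1],"dp":[[0,0,1],[0,0,1],[0,0,0]],"spin":[0,0,0]}'; done; python3 -m creep '{"fingers":[1,1],"dp":[[0,0,1],[0,0,0]],"spin":[0,0]}'; python3 -m creep '{"fingers":[1,1],"dp":[[0,0,1],[0,0,0]],"spin":[0,0]}'
```

```text
time: 17.28
tool_pos: [0.4128, -0.3327, 0.2575]
ee_rot: [[0.351, 0.936, -0.0], [0.936, -0.351, 0.0], [-0.0, -0.0, -1.0]]
ft_force: [-0.6, 0.5, 1.4]
opening: 0.0001
grip_force: 0.4
time: 17.45
tool_pos: [0.4128, -0.3327, 0.2566]
ee_rot: [[0.351, 0.936, -0.0], [0.936, -0.351, 0.0], [-0.0, -0.0, -1.0]]
ft_force: [-0.6, -0.8, 0.5]
opening: -0.0002
grip_force: 0.5
time: 17.62
tool_pos: [0.4128, -0.3327, 0.2556]
ee_rot: [[0.351, 0.936, -0.0], [0.936, -0.351, -0.0], [-0.0, -0.0, -1.0]]
ft_force: [0.1, -0.8, 1.0]
opening: -0.0
grip_force: 0.5
```

```bash
python3 -m creep '{"fingers":[1,1,1],"dp":[[0,0,1],[0,0,1],[0,0,0]],"spin":[0,0,0]}' | grep -E 'pos|ft_'; python3 -m creep '{"fingers":[1,1],"dp":[[0,0,1],[0,0,0]],"spin":[0,0]}'| grep -E 'pos|ft_'
```

```text
tool_pos: [0.4128, -0.3327, 0.2535]
ft_force: [-0.4, 1.0, 0.5]
tool_pos: [0.4128, -0.3327, 0.2526]
ft_force: [-0.7, 0.6, 1.4]
```

```bash
python3 -m creep '{"fingers":[1,1],"dp":[[0,0,1],[0,0,0]],"spin":[0,0]}'| grep -E 'pos|ft_'; python3 -m creep '{"fingers":[1,1],"dp":[[0,0,0.5],[0,0,0]],"spin":[0,0]}'| grep -E 'pos|ft_'
```

```text
tool_pos: [0.4128, -0.3327, 0.2516]
ft_force: [-1.1, -0.4, 1.9]
tool_pos: [0.4128, -0.3327, 0.2512]
ft_force: [-0.9, -0.3, 1.3]
```

```bash
python3 -m creep '{"fingers":[1,1],"dp":[[0,0,1],[0,0,0]],"spin":[0,0]}'| grep -E 'pos|ft_'; python3 -m creep '{"fingers":[1,1],"dp":[[0,0,1],[0,0,0]],"spin":[0,0]}'| grep -E 'pos|ft_'
```

```text
tool_pos: [0.4128, -0.3327, 0.2501]
ft_force: [-0.9, 0.9, 1.4]
tool_pos: [0.4128, -0.3327, 0.249]
ft_force: [-1.4, 0.4, 2.1]
```

```bash
python3 -m creep '{"fingers":[1,1],"dp":[[0,0,1],[0,0,0]],"spin":[0,0]}'| grep -E 'pos|ft_'; python3 -m creep '{"fingers":[1,1],"dp":[[0,0,0.5],[0,0,0]],"spin":[0,0]}'| grep -E 'pos|ft_'
```

```text
tool_pos: [0.4128, -0.3327, 0.2483]
ft_force: [-2.5, 0.8, 4.8]
tool_pos: [0.4128, -0.3327, 0.2479]
ft_force: [-2.6, 1.4, 5.3]
```

```bash
python3 -m creep '{"fingers":[1,1],"dp":[[0,0,0.5],[0,0,0]],"spin":[0,0]}'| grep -E 'pos|ft_'; python3 -m creep '{"fingers":[1,1],"dp":[[0,0,0.5],[0,0,0]],"spin":[0,0]}'| grep -E 'pos|ft_'
```

```text
tool_pos: [0.4127, -0.3327, 0.2475]
ft_force: [-3.1, 1.8, 5.4]
tool_pos: [0.4127, -0.3327, 0.247]
ft_force: [-3.8, 1.1, 7.9]
```

```bash
python3 -m creep '{"fingers":[1,1],"dp":[[0,0,0.5],[0,0,0]],"spin":[0,0]}'| grep -E 'pos|ft_'; python3 -m creep '{"fingers":[1,1],"dp":[[0,0,0.5],[0,0,0]],"spin":[0,0]}'| grep -E 'pos|ft_'
```

```text
tool_pos: [0.4127, -0.3327, 0.2465]
ft_force: [-3.7, 2.3, 7.3]
tool_pos: [0.4127, -0.3327, 0.2461]
ft_force: [-3.7, 2.2, 8.2]
```

```bash
python3 -m creep '{"fingers":[1,1],"dp":[[0,0,0.5],[0,0,0]],"spin":[0,0]}'| grep -E 'pos|ft_'; python3 -m creep '{"fingers":[1,1],"dp":[[0,0,0.5],[0,0,0]],"spin":[0,0]}'| grep -E 'pos|ft_'
```

```text
tool_pos: [0.4127, -0.3327, 0.2456]
ft_force: [-5.0, 1.6, 8.1]
tool_pos: [0.4127, -0.3327, 0.2451]
ft_force: [-5.2, 3.7, 8.2]
```

```bash
python3 -m creep '{"fingers":[1,1],"dp":[[0,0,0.5],[0,0,0]],"spin":[0,0]}'| grep -E 'pos|ft_'; python3 -m creep '{"fingers":[1,1],"dp":[[0,0,0.5],[0,0,0]],"spin":[0,0]}'| grep -E 'pos|ft_'
```

```text
tool_pos: [0.4127, -0.3327, 0.2447]
ft_force: [-5.8, 1.4, 9.6]
tool_pos: [0.4126, -0.3327, 0.2443]
ft_force: [-5.5, 2.9, 9.6]
```

```bash
python3 -m creep '{"fingers":[1,1],"dp":[[0,0,0.5],[0,0,0]],"spin":[0,0]}'| grep -E 'pos|ft_'; python3 -m creep '{"fingers":[1,1],"dp":[[0,0,0.5],[0,0,0]],"spin":[0,0]}'| grep -E 'pos|ft_'
```

```text
tool_pos: [0.4126, -0.3326, 0.2437]
ft_force: [-5.3, 2.5, 7.0]
tool_pos: [0.4127, -0.3327, 0.243]
ft_force: [-4.3, 1.5, 6.7]
```

```bash
python3 -m creep '{"fingers":[1,1],"dp":[[0,0,0.5],[0,0,0]],"spin":[0,0]}'| grep -E 'pos|ft_'
```

```text
tool_pos: [0.4128, -0.3327, 0.242]
ft_force: [0.1, 0.3, 0.3]
```

The force dropped from 9.6 N to 0.3 N: that is the click. I'll go a touch further to confirm, then let go slowly.

```bash
python3 -m creep '{"fingers":[1,1],"dp":[[0,0,0.7],[0,0,0]],"spin":[0,0]}'| grep -E 'pos|ft_'; python3 -m creep '{"fingers":[1,1],"dp":[[0,0,0.5],[0,0,0]],"spin":[0,0]}'| grep -E 'pos|ft_'; python3 -m creep '{"fingers":[1,1,1,1,1,1,1,1,1,1],"dp":[[0,0,-2],[0,0,-5],[0,0,-10],[0,0,-20],[0,0,-30],[30,-30,-20],[0,-40,0],[0,-40,0],[0,0,0],[0,0,0]],"spin":[0,0,0,0,0,0,0,0,0,0]}'; python3 - <<'E'
from h import *
p,d=arm.grab_frame('side');show('pics/s7.png',p,(190,150,310,260),5)
p,d=arm.grab_frame('top')
V,U=np.mgrid[170:250,270:350]
Q=tocase(world('top',np.c_[U.ravel(),V.ravel()],d[170:250,270:350].ravel()))
for a,b in((-.075,-.055),(-.04,0),(.03,.06)):
    k=Q[(Q[:,0]>a)&(Q[:,0]<b)&(Q[:,1]<-.03)&(Q[:,1]>-.1)];print(a,len(k),np.median(k[:,2]))
E
```

```text
tool_pos: [0.4129, -0.3327, 0.2414]
ft_force: [-1.2, 0.8, 2.7]
tool_pos: [0.4129, -0.3327, 0.241]
ft_force: [0.1, 1.2, 3.0]
time: 22.03
tool_pos: [0.3213, -0.2698, 0.3268]
ee_rot: [[0.352, 0.936, 0.001], [0.936, -0.352, -0.001], [-0.001, 0.001, -1.0]]
ft_force: [0.6, -1.6, 0.4]
opening: -0.0003
grip_force: 0.0
-0.075 149 0.06935340845407367
-0.04 278 0.07128756690298543
0.03 209 0.07293258857231821
```

View pics/s7.png

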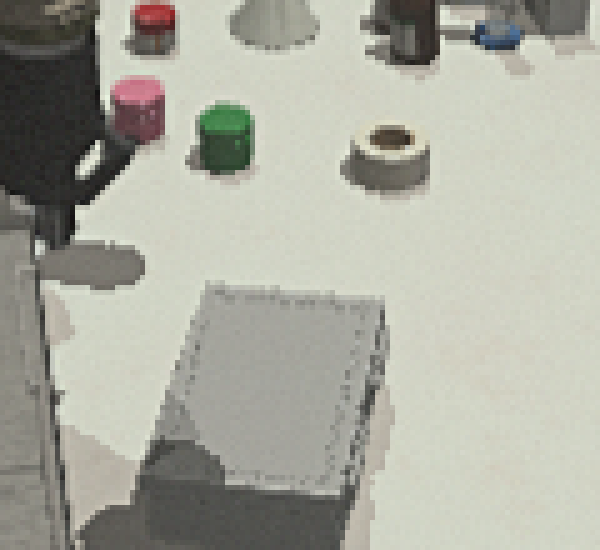

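The lid lies flat and stays shut with nothing touching it: front edge about 69 mm up, well below 80.5 mm.

```bash
python3 -m creep '{"fingers":[1,1,1,1],"dp":[[0,0,0],[0,0,0],[0,0,0],[0,0,0]],"spin":[0,0,0,0]}' | grep time; python3 -c "
from workcell import arm
print(arm.close_job())"
```

```text
time: 22.47
the job is handed in; nothing more can be done
None
```

The jar is packed in the free well and the lid clicked shut; with nothing touching it, its front edge stays about 69 mm up. The job was handed in at about 22.5 s, but no verdict came back.

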